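# Take the left-hand spinner nut off the 12 V fan

### The arm

A 6-joint arm with a two-finger parallel gripper is mounted at the origin on the work surface. World frame = base frame: x ahead of the robot, y to its left, z up, the work surface at z = 0. Lengths are in m, angles in rad, forces in N, time in s.
With the tool pointing down it reaches from about 0.425 to 0.95 m from the base axis. Payload 3.5 kg.
Tool frame: the origin (TCP) lies at the very end of the fingers, on their centre line; the grasp point (between the pads) lies 19 mm behind it; z points along the fingers, y is the line along which they close (so a half turn about z gives the same grasp; the last joint's range is limited). The gripper opens to 85 mm and grips with 20 to 120 N. Pads are 22 mm wide; open, the fingers measure 114 mm over their backs; the gripper's body (76 mm by 85 mm) begins 54 mm behind the grasp point. The pads swing forward as they close: fully open they stand 13 mm farther back than shut.
Start: joints at [-1.41, 0.286, 1.577, -0, 1.279, -0.15], TCP at [0.206, -0.643, 0.231] pointing down, gripper open.
Joint ranges: [-2.77, 2.77], [-0.9, 2.22], [0.21, 2.48], [-1.53, 4.67], [0.24, 2.81], [-2.84, 2.84]. Speed limits (rad/s): [2.79, 2.79, 3.14, 3.14, 3.14, 3.14].

### API

Orientations are given as a unit quaternion [x, y, z, w].
In Python, from bench import * gives the robot as it stands.
- The arm moves only by the tool step_arm, never from a script. Its argument "motion" is a list of rows, each a list of 3 entries, a list of its own where there are three numbers: the opening, from 0 (shut) to 1 (fully open), then the shift along the world's x, y, z in cm, then the turn, a rotation vector about the world's x, y, z in degrees. A call has 1 to 12 rows; each row shifts and turns the commanded pose from where the row before left it; what a row does not reach is not made up. A row lasts 1/8 s, in which the tool goes at most 62.5 mm and 10.7 degrees, less where a joint would pass 70% of its speed; a pose out of reach is approached as far as the arm can. A call with a gripper value outside its range is refused whole. The fingers move at their own pace and stop on an object; "newtons" is the grip in N (left out, the last holds). Time passes only in rows, so rows that do not move let the fingers close. It gives the time, the measured TCP pose, the force, the opening and the grip force at its end, in the units of the state.
- get_obs(): the state, without advancing time (a new reading comes with each control period).
- read_camera(name): name is "scene" or "top" or "wrist"; returns (picture, depth): 480x640x3 uint8, red, green, blue; 480x640 float32, m along the optical axis (not along the pixel's ray), 0 where there is no reading.
- get_calibration(name): a dict with "camera_matrix" (3x3 intrinsics, pixels), "camera_from_world" (4x4, takes a point from world to camera coordinates). Camera axes: x right, y down, z forward; pixel columns grow to the right and rows downward; lengths in m; the calibration is good to about 2 mm. The wrist camera is an equidistant fisheye: a pixel r from the principal point sees the ray r / f radians off the axis. A picture is of the moment at which its call begins: read the wrist's pose just before it. get_calibration takes no time and is no camera call; for the wrist camera it gives the pose at the moment of the call.
- close_job(): hands the job in; it is judged then, once.
Trained networks look in the newest picture that a camera, given by its name, has taken for a name from the list of things; names that differ only in an ending like _2 or _b are one class to them, and where a whole thing is asked for, a point or a joint stands for the part that bears it (a point fixed in the world has none). Each returns a list of dicts, best first, with "p" (0 to 1); they miss things now and then, are a little off and sometimes report something else, mostly with a low value. They report only what shows in the picture. A call takes as long as a camera call. They do not tell look-alikes from the thing itself.
- recognise(target, camera): "location" ([column, row] in pixels, amid what is visible of it).
- regions_of(target, camera): "region" (480x640 bool, what is visible of it) and "location" ([column, row] in pixels, amid what is visible of it).
- pinpoint(target, camera): "location" ([column, row] in pixels: a listed point, or the origin of a listed thing).
The state is a dict: "time": time; "joint_pos": joint angles; "qd": joint speeds; "effort": joint torques, N m; "eef_pos": TCP position; "tcp_rot": TCP orientation; "force": force on the tool from outside, world axes, zero at the start; "torque": the same for the moment, N m; "gripper_width": finger opening in m; "finger_force": force on a finger pad.
Only numpy, scipy, OpenCV 4.12 (cv2) and the standard library are available. Lean on these libraries where they do the work, as an engineer would, in place of code of your own. Each camera call takes 0.05 s, during which the arm holds its last target. There are 200 camera calls.

### The job

The rotor of the little 12 V fan on the plywood board is to come off and is already locked with a hex key: unscrew the black spinner nut from the end of its shaft. Its thread is left-handed, so it comes undone the opposite way from an ordinary nut; let it climb off its thread without forcing it, set it down gently in the round steel parts dish, and leave everything else on the table where it is.

Things in the scene. Friction and masses are not known exactly. Their poses are not given: they have to be found in the camera images.
- nut: Black plastic spinner nut, about 50 g: ribbed round head 38 mm across (20 to 35 mm above its underside, a brass disc on top) on a plain collar 35 mm across (0 to 20 mm). Origin: on its axis at its underside; z along the axis, up. It sits on a springy washer that pushes it up with a few newtons, so it starts stiff and runs easily after a fraction of a turn. 20 to 30 N of grip turn it.
- nut_grip (a point): On the nut's axis, 28 mm above its underside: middle of the ribbed head, to be gripped from above, any way round. The hand that turns the nut must rise with it: held at one height, risen too fast, or lifted before the nut is off, it loads the thread; how far it climbs as it turns has to be felt.
- fan: 260 x 200 x 12 mm plywood board fixed to the table; on it a grey motor pod, shaft straight up, in a wire guard (ring 196 mm across, top at 99 mm); white rotor, blade tops below 103 mm, flat hub 56 mm across with its top at 108 mm. A hex key with a red end (top at 119 mm, 61 to 93 mm from the axis) locks the rotor. Nothing of it moves. Origin: on the shaft's axis, on the table. Do not lean on it: 15 N.
- shaft: Brass threaded end of the shaft, 15 mm across, reaching 18 mm up into the nut. Origin: on its axis 110 mm above the table, where the nut's underside starts; z up. Quick thread, LEFT-HANDED, very coarse, under 1 mm of end play: seen from above, clockwise (negative yaw) undoes the nut, which comes off after about 0.8 to 1 turn; anticlockwise jams it. More than 12 N on the thread, in any direction, damages it.
- dish: The round steel parts dish, empty and loose, 150 mm across the rim, 22 mm high, with a flat floor 130 mm across that is 4 mm above the table; 350 g. Origin: centre of its underside, z up.
- dish_in (a point): Centre of the dish's inner floor, 4 mm above the table.
- battery: Bystander: black motorcycle battery with a red top, 87 x 150 x 111 mm high. Origin: centre of its underside.
- reel: Bystander: reel of blue wire, 84 mm across, 52 mm high. Origin: centre of its underside.
- socket: Bystander: black round 12 V socket with an open flap, 48 mm across, 35 mm high. Origin: centre of its underside.
- relay: Bystander: small black relay, 28 x 28 x 28 mm, standing on a corner of the plywood board. Origin: centre of its underside.
- guard: Bystander: the fan's front guard, taken off and lying flat, 198 mm across, 12 mm high. Origin: its centre on the table.
Mind the look-alikes: they are no part of the job. Leave any blue look-alike of the nut alone.

How it is judged:
By the outcome, as a careful person would: the job done as asked, in the order asked, and still so for the second after the job is handed in, with the robot touching nothing.
It also fails if it takes over 72 s, if anything falls off the work surface, if the arm or the gripper's body presses on something with over 40 N, if the wrist force passes 120 N, or if a joint passes its speed limit or range.

## Working session

There is one attempt and no reset: what is moved stays moved. The work goes in short steps, Python scripts to look and compute and a tool call to move; the robot and the scene stay as the last step left them, time stands still between calls to the robot, and variables do not carry over. Pictures are saved under pics/ and viewed, at most 10 in all, crops included, and the job is handed in when it is done.

Besides the shell and the picture viewer there is one more tool, called after ">>>" by a JSON object that holds its "fn" and its "kwargs", one argument or row to a line. step_arm: Moves the arm, as the interface text tells. Its arguments: {"type":"object","properties":{"motion":{"type":"array"},"newtons":{"type":"number"}},"required":["motion"]}

```bash
mkdir -p pics; cat > h.py <<'E'
from bench import *
import numpy as np, cv2
def save(n,im): cv2.imwrite('pics/'+n,im[:,:,::-1])
def unproj(c,px,depth=None,z=None):
    k=get_calibration(c);K=np.array(k['camera_matrix']);T=np.linalg.inv(np.array(k['camera_from_world']))
    u,v=px;x=(u-K[0,2])/K[0,0];y=(v-K[1,2])/K[1,1]
    if c=='wrist':
        r=np.hypot(x,y);s=np.tan(r)/r if r>1e-9 else 1;x*=s;y*=s
    d=T[:3,:3]@np.array([x,y,1.]);o=T[:3,3]
    t=depth if depth is not None else (z-o[2])/d[2]
    return o+t*d
E
python3 - <<'E'
from h import *
o=get_obs();print(o['time'],o['eef_pos'],o['tcp_rot'],o['force'])
ims=[]
for c in ('top','scene'):
    im,d=read_camera(c);save(c+'.png',im);np.save(c+'.npy',d)
    for n in ('nut','nut_grip','shaft','fan','dish','dish_in','battery','reel','socket','relay','guard'):
        for r in pinpoint(n,c)[:3]:
            p=r['location'];u,v=[int(round(a)) for a in p]
            dd=d[min(max(v,0),479),min(max(u,0),639)]
            print(c,n,np.round(p),round(r['p'],2),np.round(unproj(c,p,depth=dd),3))
print(get_obs()['time'])
E
```

```text
0.0 [ 0.20633096 -0.64198963  0.22991117] [ 9.87952883e-01  1.54750254e-01 -7.25859373e-06 -1.20815793e-03] [-0.01994012  0.76833632  0.28053595]
top nut [346. 189.] 0.72 [ 0.647 -0.066  0.036]
top nut [233. 296.] 0.69 [0.339 0.263 0.035]
top nut [206. 243.] 0.49 [0.492 0.337 0.042]
top nut_grip [201. 238.] 0.71 [0.507 0.353 0.04 ]
top nut_grip [227. 300.] 0.66 [0.33  0.279 0.035]
top nut_grip [274. 217.] 0.58 [0.551 0.134 0.145]
top fan [280. 223.] 0.69 [0.539 0.122 0.115]
top dish [386. 239.] 0.58 [ 0.503 -0.182 -0.002]
top dish_in [389. 240.] 0.66 [ 0.5   -0.191  0.   ]
top battery [471. 206.] 0.84 [ 0.582 -0.411  0.096]
top reel [185. 272.] 0.84 [0.408 0.396 0.051]
top socket [470. 255.] 0.6 [ 0.451 -0.42   0.036]
top relay [268. 266.] 0.56 [0.423 0.162 0.046]
top guard [167. 204.] 0.86 [0.612 0.462 0.013]
top guard [278. 217.] 0.2 [0.551 0.125 0.145]
scene nut [396. 216.] 0.8 [0.35  0.267 0.018]
scene nut [439. 265.] 0.75 [0.518 0.335 0.022]
scene nut [363. 267.] 0.66 [0.572 0.131 0.124]
scene nut_grip [276. 334.] 0.7 [ 0.665 -0.066  0.035]
scene nut_grip [398. 208.] 0.69 [0.335 0.272 0.031]
scene nut_grip [446. 261.] 0.66 [0.515 0.352 0.031]
scene fan [357. 292.] 0.64 [0.594 0.121 0.06 ]
scene dish [227. 283.] 0.85 [ 0.503 -0.177  0.002]
scene dish_in [226. 284.] 0.93 [ 0.506 -0.179  0.002]
scene battery [109. 331.] 0.86 [ 0.655 -0.398  0.099]
scene reel [455. 234.] 0.84 [0.45  0.389 0.049]
scene socket [121. 271.] 0.92 [ 0.461 -0.424  0.03 ]
scene relay [360. 244.] 0.38 [0.486 0.142 0.092]
scene relay [122. 273.] 0.23 [ 1.11  -0.032  0.945]
scene guard [506. 303.] 0.95 [0.631 0.468 0.009]
scene guard [112. 332.] 0.4 [ 0.659 -0.392  0.102]
1.2
```

View pics/top.png

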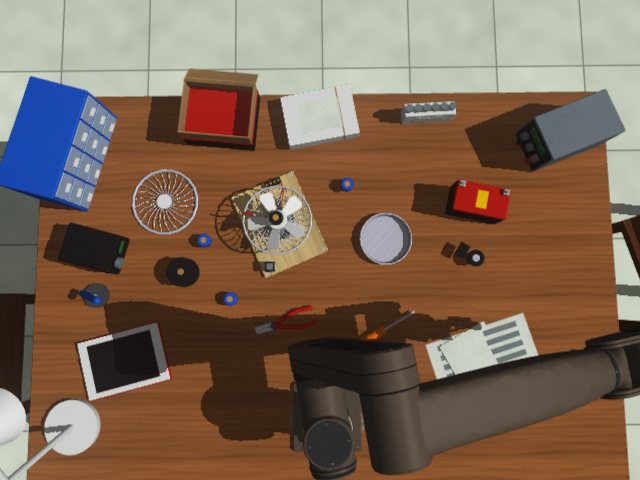

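View pics/scene.png

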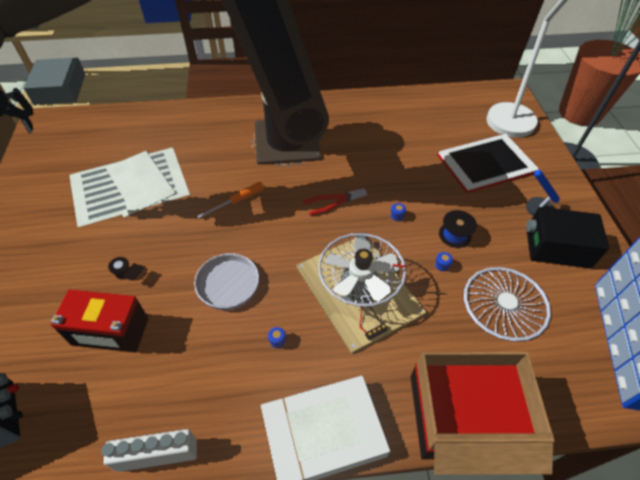

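Candidates in the top view are the three blue look-alikes at (347,184), (204,240) and (230,299), plus the black nut on the fan shaft at (276,217), which is at (363,258) in the scene view. By the description it is the black one; I'll check it in one crop.

```bash
python3 - <<'E'
from h import *
a=cv2.imread('pics/top.png')[165:285,220:340];b=cv2.imread('pics/scene.png')[215:335,303:423]
cv2.imwrite('pics/crop.png',np.hstack([cv2.resize(x,(400,400),interpolation=cv2.INTER_CUBIC) for x in(a,b)]))
print(unproj('top',(276,217),z=.145),unproj('top',(250,213),z=.119),unproj('scene',(363,254),z=.145))
d=np.load('top.npy');print(np.round(d[212:224,270:284],3))
k=get_calibration('wrist');print(k['camera_matrix'],np.linalg.inv(k['camera_from_world']))
E
```

```text
[0.55048965 0.12992373 0.145     ] [0.56610838 0.20335577 0.119     ] [0.55210715 0.13278092 0.145     ]
[[1.533 1.494 1.496 1.493 1.496 0.    1.496 1.493 1.498 1.497 1.499 1.536
  1.531 1.538]
 [1.492 1.495 1.494 1.501 1.499 1.498 1.492 1.5   1.493 1.49  1.5   1.498
  1.538 1.533]
 [1.494 1.49  1.495 1.504 1.496 1.496 1.494 1.497 1.493 1.497 1.493 1.496
  1.54  1.532]
 [1.5   1.499 1.489 1.496 1.495 1.494 1.492 1.497 1.495 1.491 1.495 1.5
  1.498 1.532]
 [1.494 1.499 1.491 1.493 1.494 1.491 1.498 1.493 1.502 1.498 1.501 1.492
  1.498 1.505]
 [1.496 1.493 1.495 1.491 1.495 1.495 1.496 1.49  1.495 1.494 1.495 1.491
  1.494 1.534]
 [1.498 1.492 1.494 1.496 1.492 1.493 1.487 1.494 1.497 1.493 1.493 1.494
  1.499 1.502]
 [1.497 1.493 1.493 1.493 1.491 1.492 1.491 1.489 1.496 1.496 1.495 1.494
  1.501 1.534]
 [1.495 1.493 1.497 1.491 1.498 1.489 1.491 1.494 1.491 1.497 1.493 1.493
  1.495 1.531]
 [1.5   1.496 1.494 1.495 1.492 1.487 1.493 1.489 1.495 1.492 1.5   1.502
  1.528 1.533]
 [1.532 1.488 1.494 1.491 1.496 1.492 1.49  1.49  1.494 1.491 1.492 1.528
  1.539 1.536]
 [1.533 1.53  1.532 1.497 1.492 1.489 1.486 1.496 1.494 1.502 1.524 1.525
  1.538 1.526]]
[[371.64829954   0.         322.65036853]
 [  0.         371.64829954 232.00976979]
 [  0.           0.           1.        ]] [[ 3.05795021e-01 -9.16710405e-01 -2.57160337e-01  2.71477184e-01]
 [-9.52097247e-01 -2.94291050e-01 -8.30879680e-02 -6.23264750e-01]
 [ 4.87619177e-04  2.70249536e-01 -9.62790190e-01  3.73741416e-01]
 [ 0.00000000e+00  0.00000000e+00  0.00000000e+00  1.00000000e+00]]
```

View pics/crop.png

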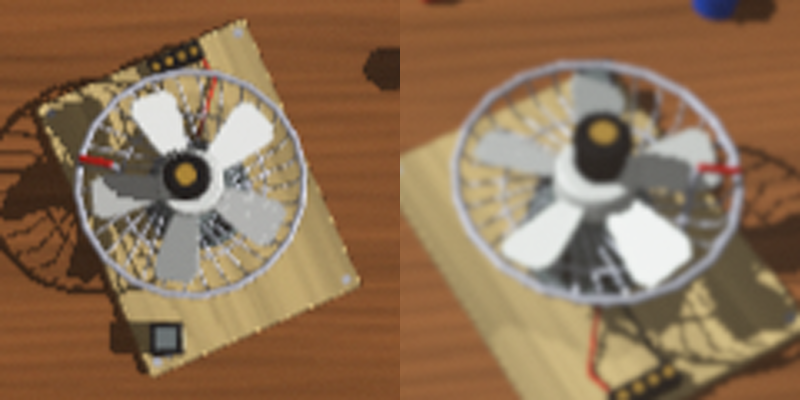

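The crop shows the black ribbed nut with its brass disc on the fan hub, at (276,217) in the top view. The red hex-key end is at (250,213). I'll set out now and turn the wrist toward its negative limit so one long clockwise turn is available.

>>> {"fn": "step_arm", "kwargs": {
  "motion": [
    [1, [2.4, 5.5, 0.4], [0, 0, 10.5]],
    [1, [2.4, 5.5, 0.4], [0, 0, 10.5]],
    [1, [2.4, 5.5, 0.4], [0, 0, 10.5]],
    [1, [2.4, 5.5, 0.4], [0, 0, 10.5]],
    [1, [2.4, 5.5, 0.4], [0, 0, 10.5]],
    [1, [2.4, 5.5, 0.4], [0, 0, 10.5]],
    [1, [2.4, 5.5, 0.4], [0, 0, 10.5]],
    [1, [2.4, 5.5, 0.4], [0, 0, 10.5]],
    [1, [2.4, 5.5, 0], [0, 0, 10.5]],
    [1, [2.4, 5.5, 0], [0, 0, 10.5]],
    [1, [2.4, 5.5, 0], [0, 0, 10.5]],
    [1, [2.4, 5.5, 0], [0, 0, 10.5]]
  ],
  "newtons": 25
}}

```text
time: 2.7
eef_pos: [0.495, 0.0193, 0.2639]
tcp_rot: [0.308, 0.951, 0.0, 0.001]
force: [0.7, 0.0, 0.2]
gripper_width: 0.0854
finger_force: 0.0
```

>>> {"fn": "step_arm", "kwargs": {
  "motion": [
    [0.75, [1.8, 3.7, 0], [0, 0, 10.5]],
    [0.75, [1.8, 3.7, 0], [0, 0, 10.5]],
    [0.75, [1.9, 3.7, 0], [0, 0, 10.5]],
    [0.75, [0, 0, 0], [0, 0, 10.5]],
    [0.75, [0, 0, 0], [0, 0, 10.5]],
    [0.75, [0, 0, 0], [0, 0, 10.5]],
    [0.75, [0, 0, 0], [0, 0, 10.5]],
    [0.75, [0, 0, 0], [0, 0, 10.5]],
    [0.75, [0, 0, 0], [0, 0, 10.5]],
    [0.75, [0, 0, 0], [0, 0, 0]]
  ]
}}

```text
time: 3.95
eef_pos: [0.5494, 0.1284, 0.2634]
tcp_rot: [-0.486, 0.874, -0.0, 0.0]
force: [-0.3, -0.8, 0.5]
gripper_width: 0.0642
finger_force: 0.0
```

```bash
cat > look.py <<'E'
from h import *
import sys
o=get_obs();print(o['time'],o['joint_pos'],o['eef_pos'],o['tcp_rot'],o['gripper_width'])
im,d=read_camera('wrist');save(sys.argv[1],im);np.save('w.npy',d)
for n in ('nut','nut_grip','shaft'):
    for r in pinpoint(n,'wrist')[:3]:
        z={'nut':.11,'nut_grip':.138,'shaft':.11}[n]
        print(n,np.round(r['location']),round(r['p'],2),np.round(unproj('wrist',r['location'],z=z),4))
hsv=cv2.cvtColor(im,cv2.COLOR_RGB2HSV)
m=cv2.inRange(hsv,(15,110,90),(32,255,255))
n,l,s,c=cv2.connectedComponentsWithStats(m)
for i in np.argsort(-s[1:,4])[:5]+1: print('brass?',s[i],c[i],unproj('wrist',c[i],z=.145))
E
python3 look.py w1.png
```

```text
3.95 [ 4.97189671e-02  1.84975924e-02  1.81854232e+00  1.31864659e-06
  1.30438961e+00 -2.53663884e+00] [0.54944254 0.1283654  0.26342   ] [-4.86239045e-01  8.73825832e-01 -3.54981356e-05  7.34373235e-05] 0.06415270341511142
nut [149. 105.] 0.97 [ 0.6229 -0.0329  0.11  ]
nut [326. 222.] 0.77 [0.5496 0.1331 0.11  ]
nut [532. 204.] 0.73 [0.3819 0.2167 0.11  ]
nut_grip [325. 231.] 0.89 [0.5512 0.1325 0.138 ]
nut_grip [541. 212.] 0.86 [0.3889 0.2134 0.138 ]
nut_grip [139. 103.] 0.81 [ 0.6185 -0.0294  0.138 ]
brass? [313 222  24  24 464] [324.41810345 233.66810345] [0.55139674 0.13243529 0.145     ]
brass? [130  99  12  13 115] [135.70434783 105.16521739] [ 0.61911187 -0.02754917  0.145     ]
brass? [543 205   9  12  87] [546.86206897 210.7816092 ] [0.3864245  0.21200569 0.145     ]
brass? [252 278   7   7  36] [254.80555556 281.08333333] [0.61693113 0.13651488 0.145     ]
brass? [243 272   6   6  25] [245.84 274.52] [0.61980097 0.12842231 0.145     ]
```

View pics/w1.png

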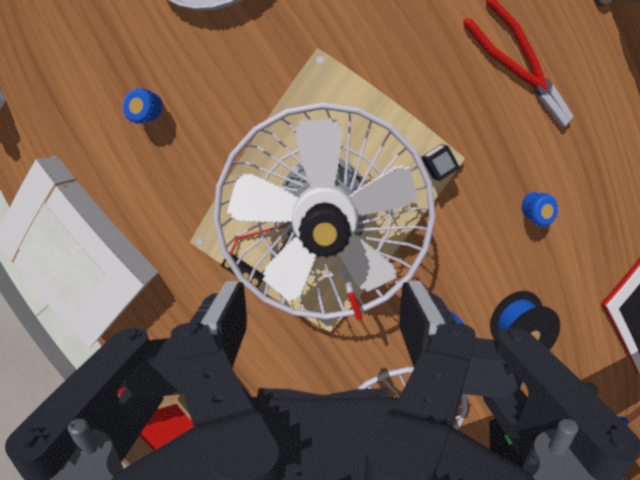

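The wrist view shows the black nut at (324,232), centred between the fingers, with the key off to the side at (355,300). I'll descend closer for a second look.

>>> {"fn": "step_arm", "kwargs": {
  "motion": [
    [0.75, [0.2, 0.4, -3], [0, 0, 6]],
    [0.75, [0, 0, -3], [0, 0, 6]],
    [0.75, [0, 0, -1.6], [0, 0, 0]],
    [0.75, [0, 0, 0], [0, 0, 0]],
    [0.75, [0, 0, 0], [0, 0, 0]]
  ]
}}

```text
time: 4.78
eef_pos: [0.5523, 0.1324, 0.1887]
tcp_rot: [-0.575, 0.818, -0.001, 0.001]
force: [-0.4, 0.6, 0.5]
gripper_width: 0.0639
finger_force: 0.0
```

```bash
python3 look.py w2.png
```

```text
4.775 [ 5.66569342e-02  8.99691501e-02  1.88385903e+00 -4.53806398e-06
  1.16550951e+00 -2.74010706e+00] [0.55230392 0.13238649 0.18871978] [-5.75310965e-01  8.17933997e-01 -5.97161032e-04  9.56355547e-04] 0.06390021223298936
nut [554. 262.] 0.83 [0.3989 0.203  0.11  ]
nut [324. 243.] 0.68 [0.5518 0.1317 0.11  ]
nut [143.  56.] 0.58 [ 0.6184 -0.0228  0.11  ]
nut_grip [331. 256.] 0.83 [0.5479 0.1315 0.138 ]
nut_grip [568. 272.] 0.74 [0.4043 0.198  0.138 ]
nut_grip [128.  51.] 0.6 [ 0.615  -0.0193  0.138 ]
brass? [309 249  34  31 821] [325.40682095 263.88794153] [0.55122362 0.13261124 0.145     ]
brass? [118  42  14  16 180] [124.30555556  49.60555556] [ 0.61351258 -0.01797894  0.145     ]
brass? [567 268  11  13 107] [571.94392523 274.19626168] [0.40556682 0.19578163 0.145     ]
brass? [208 277   9   9  59] [212.33898305 281.10169492] [0.61454945 0.12155681 0.145     ]
brass? [203 271   5   5  17] [205.17647059 273.05882353] [0.61646397 0.11579169 0.145     ]
```

View pics/w2.png

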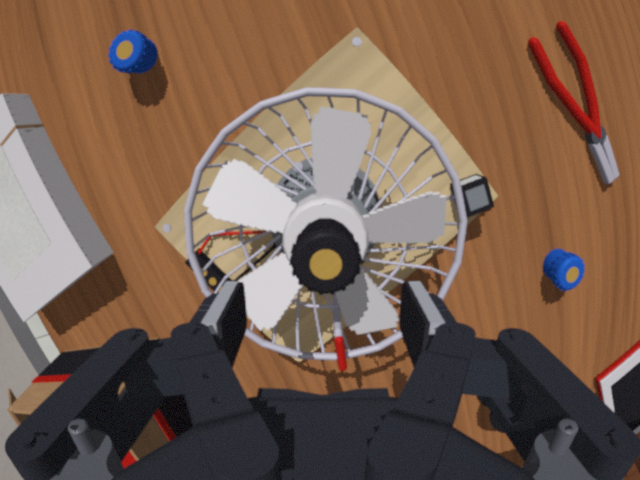

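Closer in, the nut is at (325,264), about 1 mm off the finger midline, and the red key is outside the fingers at (340,345). I'll correct the offset, descend and close almost to contact.

>>> {"fn": "step_arm", "kwargs": {
  "motion": [
    [0.75, [-0.1, 0, -2], [0, 0, 0]],
    [0.75, [0, 0, -2.2], [0, 0, 0]],
    [0.75, [0, 0, -2], [0, 0, 0]],
    [0.75, [0, 0, -1], [0, 0, 0]],
    [0.6, [0, 0, 0], [0, 0, 0]],
    [0.5, [0, 0, 0], [0, 0, 0]],
    [0.5, [0, 0, 0], [0, 0, 0]],
    [0.5, [0, 0, 0], [0, 0, 0]]
  ],
  "newtons": 20
}}

```text
time: 5.98
eef_pos: [0.5509, 0.1324, 0.1161]
tcp_rot: [-0.576, 0.818, -0.0, 0.001]
force: [0.6, 1.3, 0.7]
gripper_width: 0.0427
finger_force: 0.0
```

>>> {"fn": "step_arm", "kwargs": {
  "motion": [
    [0.47, [0, 0, 0], [0, 0, 0]],
    [0.46, [0, 0, 0], [0, 0, 0]],
    [0.455, [0, 0, 0], [0, 0, 0]]
  ]
}}

```text
time: 6.35
eef_pos: [0.5504, 0.1324, 0.1153]
tcp_rot: [-0.576, 0.818, -0.0, 0.0]
force: [0.6, 0.3, -0.1]
gripper_width: 0.0387
finger_force: 0.0
```

>>> {"fn": "step_arm", "kwargs": {
  "motion": [
    [0.44, [0, 0, 0], [0, 0, 0]],
    [0.42, [0, 0, 0], [0, 0, 0]],
    [0.4, [0, 0, 0], [0, 0, 0]]
  ]
}}

```text
time: 6.72
eef_pos: [0.5506, 0.1323, 0.1155]
tcp_rot: [-0.576, 0.818, -0.0, 0.0]
force: [1.2, -0.9, 2.0]
gripper_width: 0.0367
finger_force: 19.9
```

>>> {"fn": "step_arm", "kwargs": {
  "motion": [
    [0.3, [0, 0, 0], [0, 0, 0]],
    [0.3, [0, 0, 0.02], [0, 0, -4]],
    [0.3, [0, 0, 0.02], [0, 0, -4]],
    [0.3, [0, 0, 0.02], [0, 0, -4]],
    [0.3, [0, 0, 0], [0, 0, 0]]
  ],
  "newtons": 28
}}

```text
time: 7.35
eef_pos: [0.5504, 0.1325, 0.1158]
tcp_rot: [-0.487, 0.873, 0.0, 0.0]
force: [0.6, -0.4, 0.6]
gripper_width: 0.0363
finger_force: 27.9
```

```bash
python3 -c "
from h import *
o=get_obs();print(o['time'],o['force'],o['torque'],o['eef_pos'],o['joint_pos'][5])"
```

```text
7.35 [ 0.63142622 -0.41490857  0.60258784] [ 0.02149895 -0.01372942  0.07147081] [0.5503944  0.13245265 0.11580272] -2.532447225322534
```

>>> {"fn": "step_arm", "kwargs": {
  "motion": [
    [0.3, [0, 0, 0.04], [0, 0, -8]],
    [0.3, [0, 0, 0.04], [0, 0, -8]],
    [0.3, [0, 0, 0.04], [0, 0, -8]],
    [0.3, [0, 0, 0], [0, 0, 0]]
  ]
}}

```text
time: 7.85
eef_pos: [0.5501, 0.1324, 0.1167]
tcp_rot: [-0.296, 0.955, 0.0, -0.0]
force: [-0.1, -0.8, -0.6]
gripper_width: 0.0368
finger_force: 28.0
```

```bash
cat > f.py <<'E'
from h import *
o=get_obs();print(o['time'],np.round(o['force'],2),np.round(o['torque'],3),np.round(o['eef_pos'],4),o['joint_pos'][5],o['gripper_width'])
E
python3 f.py
```

```text
7.85 [-0.11 -0.75 -0.62] [0.069 0.012 0.016] [0.5501 0.1324 0.1167] -2.1153233564314036 0.03677241075487948
```

>>> {"fn": "step_arm", "kwargs": {
  "motion": [
    [0.3, [0, 0, 0.05], [0, 0, -8]],
    [0.3, [0, 0, 0.04], [0, 0, -8]],
    [0.3, [0, 0, 0.05], [0, 0, -8]],
    [0.3, [0, 0, 0], [0, 0, 0]]
  ]
}}

```text
time: 8.35
eef_pos: [0.5495, 0.1326, 0.1176]
tcp_rot: [-0.092, 0.996, 0.0, -0.001]
force: [-1.1, 1.7, -2.8]
gripper_width: 0.0367
finger_force: 28.2
```

```bash
python3 f.py
```

```text
8.35 [-1.1   1.69 -2.83] [0.17  0.147 0.03 ] [0.5495 0.1326 0.1176] -1.6978783320144286 0.036722626393219944
```

>>> {"fn": "step_arm", "kwargs": {
  "motion": [
    [0.3, [0, 0, 0.03], [0, 0, -8]],
    [0.3, [0, 0, 0.03], [0, 0, -8]],
    [0.3, [0, 0, 0.04], [0, 0, -8]],
    [0.3, [0, 0, 0], [0, 0, 0]]
  ]
}}

```text
time: 8.85
eef_pos: [0.5494, 0.1332, 0.1185]
tcp_rot: [0.117, 0.993, 0.001, -0.001]
force: [-1.4, 4.3, -3.2]
gripper_width: 0.0369
finger_force: 28.4
```

```bash
python3 f.py
```

```text
8.85 [-1.42  4.31 -3.17] [0.713 0.113 0.012] [0.5494 0.1332 0.1185] -1.2798264300777051 0.03693450877732139
```

The sideways load comes from a small offset of the grip from the nut's axis. I'll relieve it, then follow the offset as the hand turns.

>>> {"fn": "step_arm", "kwargs": {
  "motion": [
    [0.3, [-0.04, 0.09, -0.03], [0, 0, 0]],
    [0.3, [0, 0, 0], [0, 0, 0]],
    [0.3, [0, 0, 0], [0, 0, 0]]
  ]
}}

```text
time: 9.22
eef_pos: [0.5495, 0.1333, 0.1186]
tcp_rot: [0.119, 0.993, -0.0, -0.001]
force: [-1.6, 2.0, -4.8]
gripper_width: 0.0364
finger_force: 28.5
```

```bash
python3 f.py
```

```text
9.225 [-1.58  1.99 -4.84] [ 0.374  0.284 -0.036] [0.5495 0.1333 0.1186] -1.2744003034717748 0.03641535646453477
```

>>> {"fn": "step_arm", "kwargs": {
  "motion": [
    [0.3, [-0.02, 0.03, -0.08], [0, 0, 0]],
    [0.3, [0, 0, 0], [0, 0, 0]],
    [0.3, [0, 0, 0], [0, 0, 0]]
  ]
}}

```text
time: 9.6
eef_pos: [0.55, 0.1333, 0.1185]
tcp_rot: [0.119, 0.993, -0.0, 0.0]
force: [-1.7, 0.5, -2.6]
gripper_width: 0.0366
finger_force: 28.6
```

```bash
python3 f.py
```

```text
9.6 [-1.72  0.45 -2.56] [ 0.117  0.233 -0.006] [0.55   0.1333 0.1185] -1.2729495723661848 0.036615108439143805
```

The rise rate measures about 0.9 mm per 24° (13.5 mm per turn). I'll continue at that rate.

>>> {"fn": "step_arm", "kwargs": {
  "motion": [
    [0.3, [-0.01, 0.01, 0], [0, 0, -8]],
    [0.3, [-0.01, 0.01, 0.02], [0, 0, -8]],
    [0.3, [0, 0, 0.02], [0, 0, -8]],
    [0.3, [0, 0, 0], [0, 0, 0]]
  ]
}}

```text
time: 10.1
eef_pos: [0.55, 0.1339, 0.1192]
tcp_rot: [0.322, 0.947, 0.0, 0.0]
force: [-1.1, 1.6, -3.1]
gripper_width: 0.0366
finger_force: 28.7
```

```bash
python3 f.py
```

```text
10.1 [-1.11  1.59 -3.11] [0.347 0.197 0.034] [0.55   0.1339 0.1192] -0.8551960296683284 0.03661522632303545
```

>>> {"fn": "step_arm", "kwargs": {
  "motion": [
    [0.3, [-0.02, 0.03, -0.08], [0, 0, 0]],
    [0.3, [0, 0, 0], [0, 0, 0]],
    [0.3, [0, 0, 0], [0, 0, 0]]
  ]
}}

```text
time: 10.48
eef_pos: [0.5503, 0.134, 0.1188]
tcp_rot: [0.323, 0.946, 0.0, 0.001]
force: [0.2, 1.0, 0.1]
gripper_width: 0.0369
finger_force: 28.8
```

```bash
python3 f.py
```

```text
10.475 [0.21 1.02 0.1 ] [ 0.14  -0.007 -0.04 ] [0.5503 0.134  0.1188] -0.8535231602361947 0.036948363830415595
```

>>> {"fn": "step_arm", "kwargs": {
  "motion": [
    [0.3, [0.01, 0.02, 0.02], [0, 0, -8]],
    [0.3, [0.01, 0.02, 0.02], [0, 0, -8]],
    [0.3, [0.01, 0.01, 0.03], [0, 0, -8]],
    [0.3, [0, 0, 0], [0, 0, 0]]
  ]
}}

```text
time: 10.98
eef_pos: [0.5503, 0.1345, 0.1192]
tcp_rot: [0.512, 0.859, 0.0, 0.001]
force: [0.4, 0.1, -0.9]
gripper_width: 0.0364
finger_force: 28.8
```

```bash
python3 f.py
```

```text
10.975 [ 0.39  0.08 -0.92] [0.126 0.044 0.048] [0.5503 0.1345 0.1192] -0.43513511987321146 0.03639063327637369
```

>>> {"fn": "step_arm", "kwargs": {
  "motion": [
    [0.3, [0.01, 0.01, 0.02], [0, 0, -8]],
    [0.3, [0.01, 0, 0.02], [0, 0, -8]],
    [0.3, [0.01, 0, 0.02], [0, 0, -8]],
    [0.3, [0, 0, 0], [0, 0, 0]]
  ]
}}

```text
time: 11.48
eef_pos: [0.5507, 0.1347, 0.1198]
tcp_rot: [0.679, 0.734, 0.001, 0.001]
force: [0.6, 1.0, -0.1]
gripper_width: 0.0366
finger_force: 28.8
```

```bash
python3 f.py
```

```text
11.475 [ 0.59  1.01 -0.12] [ 0.156 -0.111  0.034] [0.5507 0.1347 0.1198] -0.017862054693295156 0.036603119700983844
```

>>> {"fn": "step_arm", "kwargs": {
  "motion": [
    [0.3, [0.01, 0.01, 0.02], [0, 0, -8]],
    [0.3, [0.01, 0.01, 0.02], [0, 0, -8]],
    [0.3, [0.01, 0, 0.03], [0, 0, -8]],
    [0.3, [0.01, 0, 0.02], [0, 0, -8]],
    [0.3, [0.01, 0, 0.02], [0, 0, -8]],
    [0.3, [0, 0, 0], [0, 0, 0]]
  ]
}}

```text
time: 12.22
eef_pos: [0.5514, 0.1347, 0.121]
tcp_rot: [0.889, 0.458, 0.001, 0.001]
force: [0.8, -0.4, 0.5]
gripper_width: 0.0365
finger_force: 28.9
```

```bash
python3 f.py
```

```text
12.225 [ 0.83 -0.38  0.46] [ 0.087 -0.266  0.013] [0.5514 0.1347 0.121 ] 0.6796258991215943 0.036483347369829854
```

>>> {"fn": "step_arm", "kwargs": {
  "motion": [
    [0.3, [0.01, 0, 0.03], [0, 0, -8]],
    [0.3, [0.01, -0.01, 0.03], [0, 0, -8]],
    [0.3, [0.01, -0.01, 0.02], [0, 0, -8]],
    [0.3, [0.01, -0.01, 0.03], [0, 0, -8]],
    [0.3, [0, -0.01, 0.02], [0, 0, -8]],
    [0.3, [0, 0, 0], [0, 0, 0]]
  ]
}}

```text
time: 12.98
eef_pos: [0.5517, 0.1342, 0.1223]
tcp_rot: [0.992, 0.127, 0.001, 0.0]
force: [1.6, 0.7, 1.4]
gripper_width: 0.0364
finger_force: 28.9
```

```bash
python3 f.py
```

```text
12.975 [1.64 0.68 1.43] [ 0.011 -0.254 -0.017] [0.5517 0.1342 0.1223] 1.3764756661255682 0.03640320976633628
```

>>> {"fn": "step_arm", "kwargs": {
  "motion": [
    [0.3, [0.02, 0, 0.04], [0, 0, -8]],
    [0.3, [0.02, -0.01, 0.04], [0, 0, -8]],
    [0.3, [0, -0.01, 0.03], [0, 0, -8]],
    [0.3, [0, -0.01, 0.03], [0, 0, -8]],
    [0.3, [0, -0.01, 0.03], [0, 0, -8]],
    [0.3, [0, 0, 0], [0, 0, 0]]
  ]
}}

```text
time: 13.72
eef_pos: [0.5516, 0.1336, 0.1236]
tcp_rot: [0.976, -0.22, 0.0, 0.0]
force: [1.0, -0.8, 0.7]
gripper_width: 0.0366
finger_force: 28.9
```

```bash
python3 f.py
```

```text
13.725 [ 1.   -0.81  0.75] [-0.206 -0.235 -0.036] [0.5516 0.1336 0.1236] 2.0735445355334283 0.03664889067043463
```

>>> {"fn": "step_arm", "kwargs": {
  "motion": [
    [0.3, [0, -0.02, 0.03], [0, 0, -8]],
    [0.3, [-0.01, -0.01, 0.03], [0, 0, -8]],
    [0.3, [-0.01, -0.01, 0.03], [0, 0, -8]],
    [0.3, [0, 0, 0], [0, 0, 0]]
  ]
}}

```text
time: 14.22
eef_pos: [0.5512, 0.1334, 0.1243]
tcp_rot: [0.909, -0.418, 0.0, 0.0]
force: [3.2, -1.4, -0.3]
gripper_width: 0.0369
finger_force: 28.8
```

```bash
python3 f.py
```

```text
14.225 [ 3.21 -1.37 -0.25] [-0.152 -0.288  0.008] [0.5512 0.1334 0.1243] 2.4915393476297942 0.036879161602014036
```

>>> {"fn": "step_arm", "kwargs": {
  "motion": [
    [0.3, [0.06, -0.02, 0.02], [0, 0, -7]],
    [0.3, [0.02, -0.02, 0.02], [0, 0, -7]],
    [0.3, [0, 0, 0], [0, 0, 0]],
    [0.3, [0, 0, 0], [0, 0, 0]]
  ]
}}

```text
time: 14.72
eef_pos: [0.5516, 0.1332, 0.1247]
tcp_rot: [0.851, -0.526, -0.0, 0.0]
force: [-0.4, -0.1, 0.8]
gripper_width: 0.0367
finger_force: 28.9
```

```bash
python3 f.py
```

```text
14.725 [-0.44 -0.14  0.85] [-0.165  0.122 -0.011] [0.5516 0.1332 0.1247] 2.736751600514986 0.03674238699956562
```

The wrist limit is near at 314°. I'll test gently whether the nut is free with a 1 mm lift.

>>> {"fn": "step_arm", "kwargs": {
  "motion": [
    [0.3, [0, 0, 0.06], [0, 0, 0]],
    [0.3, [0, 0, 0.06], [0, 0, 0]],
    [0.3, [0, 0, 0], [0, 0, 0]]
  ]
}}

```text
time: 15.1
eef_pos: [0.5518, 0.1333, 0.1257]
tcp_rot: [0.85, -0.527, -0.0, 0.0]
force: [-0.1, -0.3, -0.1]
gripper_width: 0.0368
finger_force: 28.8
```

```bash
python3 f.py
```

```text
15.1 [-0.11 -0.31 -0.06] [-0.117  0.037 -0.011] [0.5518 0.1333 0.1257] 2.74009187602981 0.03676520355184902
```

>>> {"fn": "step_arm", "kwargs": {
  "motion": [
    [0.3, [0, 0, 0.04], [0, 0, 0]],
    [0.3, [0, 0, 0.04], [0, 0, 0]],
    [0.3, [0, 0, 0], [0, 0, 0]]
  ]
}}

```text
time: 15.48
eef_pos: [0.552, 0.1333, 0.1268]
tcp_rot: [0.849, -0.528, 0.0, -0.0]
force: [0.2, 0.5, -1.1]
gripper_width: 0.0369
finger_force: 28.8
```

```bash
python3 f.py
```

```text
15.475 [ 0.23  0.53 -1.08] [-0.06  -0.007 -0.042] [0.552  0.1333 0.1268] 2.7405782261597817 0.03690882402899002
```

>>> {"fn": "step_arm", "kwargs": {
  "motion": [
    [0.3, [0, 0, 0.04], [0, 0, 0]],
    [0.3, [0, 0, 0.04], [0, 0, 0]],
    [0.3, [0, 0, 0], [0, 0, 0]]
  ]
}}

```text
time: 15.85
eef_pos: [0.552, 0.1333, 0.1276]
tcp_rot: [0.849, -0.528, 0.0, -0.0]
force: [-0.4, 0.1, -0.5]
gripper_width: 0.0366
finger_force: 28.8
```

```bash
python3 f.py
```

```text
15.85 [-0.36  0.15 -0.49] [ 0.032 -0.016  0.005] [0.552  0.1333 0.1276] 2.7406915872698843 0.036584685247272396
```

It rises freely with only its own weight showing, so it is off the thread. I'll lift straight up, slowly at first.

>>> {"fn": "step_arm", "kwargs": {
  "motion": [
    [0.3, [0, 0, 0.1], [0, 0, 0]],
    [0.3, [0, 0, 0.2], [0, 0, 0]],
    [0.3, [0, 0, 0.2], [0, 0, 0]],
    [0.3, [0, 0, 0.3], [0, 0, 0]],
    [0.3, [0, 0, 0.4], [0, 0, 0]],
    [0.3, [0, 0, 1], [0, 0, 0]],
    [0.3, [0, 0, 2], [0, 0, 0]],
    [0.3, [0, 0, 2], [0, 0, 0]],
    [0.3, [0, 0, 0], [0, 0, 0]]
  ]
}}

```text
time: 16.98
eef_pos: [0.5538, 0.1334, 0.1931]
tcp_rot: [0.849, -0.528, 0.003, -0.002]
force: [0.4, 0.6, -0.9]
gripper_width: 0.0365
finger_force: 28.8
```

```bash
python3 f.py; python3 - <<'E'
from h import *
im,d=read_camera('scene');save('s2.png',im[200:440,150:470])
im,d=read_camera('top')
for r in regions_of('dish','top')[:1]:
    m=r['region'];v,u=np.nonzero(m);print(r['p'],r['location'],u.min(),u.max(),v.min(),v.max())
    for z in (0.02,.0): print(unproj('top',((u.min()+u.max())/2,(v.min()+v.max())/2),z=z))
for c in('scene','top'):
  for r in pinpoint('dish_in',c)[:1]: print(c,r['location'],unproj(c,r['location'],z=.004))
E
```

```text
16.975 [ 0.37  0.62 -0.89] [ 0.004  0.032 -0.025] [0.5538 0.1334 0.1931] 2.740716228790115 0.036520906688525104
0.64 [385.3, 241.2] 360 410 213 262
[ 0.50499925 -0.1778622   0.02      ]
[ 0.50710934 -0.1802686   0.        ]
scene [228.4, 287.6] [ 0.51786529 -0.17423917  0.004     ]
top [385.9, 241.7] [ 0.49424383 -0.18213799  0.004     ]
```

View pics/s2.png

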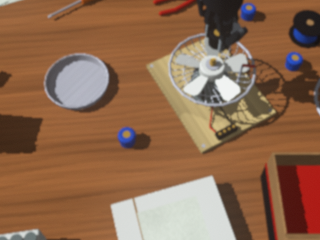

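The nut is in the hand and the brass shaft end is bare at (215,62) in this crop. The dish centre is near (0.505, -0.178), so I'll carry the nut there.

>>> {"fn": "step_arm", "kwargs": {
  "motion": [
    [0.3, [-0.8, -5.2, 0], [0, 0, 0]],
    [0.3, [-0.8, -5.2, 0], [0, 0, 0]],
    [0.3, [-0.8, -5.2, 0], [0, 0, 0]],
    [0.3, [-0.8, -5.2, 0], [0, 0, 0]],
    [0.3, [-0.8, -5.2, 0], [0, 0, 0]],
    [0.3, [-0.9, -5.1, 0], [0, 0, 0]],
    [0.3, [0, 0, -4], [0, 0, 0]],
    [0.3, [0, 0, -4], [0, 0, 0]],
    [0.3, [0, 0, -4], [0, 0, 0]],
    [0.3, [0, 0, -2], [0, 0, 0]],
    [0.3, [0, 0, 0], [0, 0, 0]],
    [0.3, [0, 0, 0], [0, 0, 0]]
  ]
}}

```text
time: 18.73
eef_pos: [0.5035, -0.178, 0.0502]
tcp_rot: [0.849, -0.528, 0.001, -0.0]
force: [0.7, -0.2, 0.4]
gripper_width: 0.0368
finger_force: 28.8
```

```bash
python3 f.py; python3 - <<'E'
from h import *
im,d=read_camera('wrist');save('w3.png',im)
E
```

```text
18.725 [ 0.68 -0.15  0.42] [0.034 0.015 0.01 ] [ 0.5035 -0.178   0.0502] 2.1524168915896897 0.03678133189849166
```

View pics/w3.png

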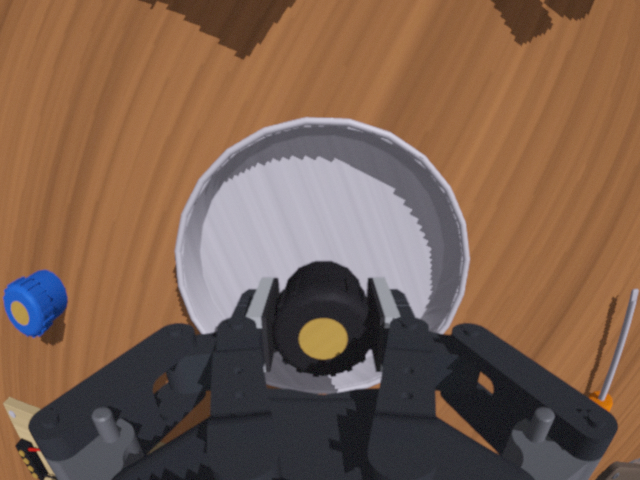

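The nut, held upright at (322,320), is over the dish, which spans columns 178 to 468. I'll lower it gently until I feel contact.

>>> {"fn": "step_arm", "kwargs": {
  "motion": [
    [0.3, [0, 0, -2], [0, 0, 0]],
    [0.3, [0, 0, -1], [0, 0, 0]],
    [0.3, [0, 0, -0.5], [0, 0, 0]],
    [0.3, [0, 0, -0.2], [0, 0, 0]],
    [0.3, [0, 0, 0], [0, 0, 0]],
    [0.3, [0, 0, 0], [0, 0, 0]]
  ]
}}

```text
time: 19.52
eef_pos: [0.5033, -0.1779, 0.013]
tcp_rot: [0.849, -0.528, 0.0, -0.0]
force: [-0.7, 0.4, -0.5]
gripper_width: 0.0367
finger_force: 28.8
```

>>> {"fn": "step_arm", "kwargs": {
  "motion": [
    [0.3, [0, 0, -0.1], [0, 0, 0]],
    [0.3, [0, 0, -0.1], [0, 0, 0]],
    [0.3, [0, 0, 0], [0, 0, 0]]
  ]
}}

```text
time: 19.9
eef_pos: [0.5028, -0.1777, 0.0104]
tcp_rot: [0.849, -0.528, -0.0, 0.0]
force: [0.3, -0.3, 0.3]
gripper_width: 0.0372
finger_force: 28.8
```

```bash
python3 f.py
```

```text
19.9 [ 0.28 -0.27  0.29] [-0.016 -0.065  0.007] [ 0.5028 -0.1777  0.0104] 2.1524195711491 0.03724999035444419
```

>>> {"fn": "step_arm", "kwargs": {
  "motion": [
    [0.3, [0, 0, -0.05], [0, 0, 0]],
    [0.3, [0, 0, -0.05], [0, 0, 0]],
    [0.3, [0, 0, 0], [0, 0, 0]]
  ]
}}

```text
time: 20.27
eef_pos: [0.5029, -0.1777, 0.0095]
tcp_rot: [0.849, -0.528, -0.0, 0.0]
force: [0.5, -0.0, -0.9]
gripper_width: 0.0364
finger_force: 28.8
```

```bash
python3 f.py
```

```text
20.275 [ 0.48 -0.04 -0.94] [0.045 0.047 0.004] [ 0.5029 -0.1777  0.0095] 2.1524438566242714 0.03635877090068257
```

>>> {"fn": "step_arm", "kwargs": {
  "motion": [
    [0.3, [0, 0, -0.05], [0, 0, 0]],
    [0.3, [0, 0, -0.05], [0, 0, 0]],
    [0.3, [0, 0, 0], [0, 0, 0]]
  ]
}}

```text
time: 20.65
eef_pos: [0.503, -0.1778, 0.0089]
tcp_rot: [0.849, -0.528, -0.0, 0.0]
force: [-2.1, 0.3, 3.7]
gripper_width: 0.0369
finger_force: 29.0
```

```bash
python3 f.py
```

```text
20.65 [-2.08  0.3   3.73] [ 0.152  0.192 -0.002] [ 0.503  -0.1778  0.0089] 2.152425639109488 0.03690773890044346
```

Contact felt at 3.7 N. I'll ease off, open and withdraw.

>>> {"fn": "step_arm", "kwargs": {
  "motion": [
    [0.3, [0, 0, 0.06], [0, 0, 0]],
    [0.46, [0, 0, 0], [0, 0, 0]],
    [0.5, [0, 0, 0], [0, 0, 0]],
    [0.6, [0, 0, 0], [0, 0, 0]],
    [0.7, [0, 0, 0], [0, 0, 0]],
    [0.7, [0, 0, 0], [0, 0, 0]],
    [0.7, [0, 0, 1], [0, 0, 0]],
    [0.7, [0, 0, 2], [0, 0, 0]],
    [0.7, [0, 0, 4], [0, 0, 0]],
    [0.7, [0, 0, 5], [0, 0, 0]],
    [0.7, [0, 0, 5], [0, 0, 0]],
    [0.7, [0, 0, 0], [0, 0, 0]]
  ]
}}

```text
time: 22.15
eef_pos: [0.5059, -0.1794, 0.1857]
tcp_rot: [0.849, -0.528, 0.006, -0.0]
force: [0.1, -0.3, 0.0]
gripper_width: 0.0598
finger_force: 0.0
```

```bash
python3 f.py; python3 - <<'E'
from h import *
im,d=read_camera('wrist');save('w4.png',im)
im,d=read_camera('top');save('t4.png',im)
E
```

```text
22.15 [ 0.13 -0.31  0.  ] [-0.02  -0.028 -0.001] [ 0.5059 -0.1794  0.1857] 2.15248382185752 0.059755693965832024
```

View pics/w4.png

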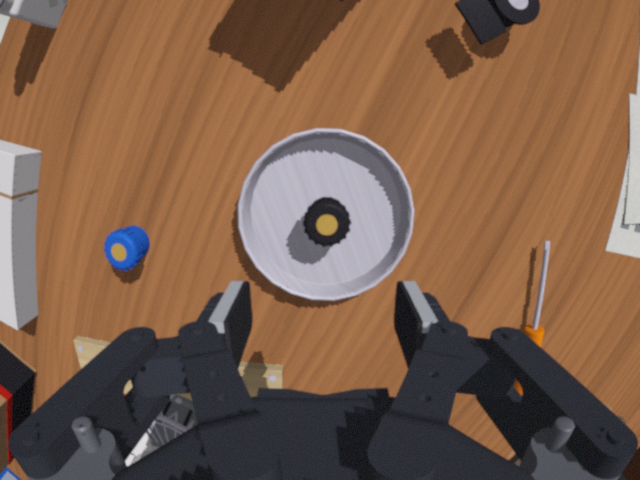

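The nut stands upright in the middle of the dish at (327,222), and the hand is clear of it.

```bash
python3 -c "
from bench import *
print(close_job())"
```

```text
the job is handed in; nothing more can be done
None
```

The black spinner nut is unscrewed and stands upright in the steel parts dish. No other object was touched, thread and contact forces read under 6 N, and I handed the job in at about 22 s.

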